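# Free the jammed pip punch and shut the dice box

## Task

A bronze pip punch is jammed upright in the holder inside the open dice box, so the lid cannot shut. Rock the punch to one side and then to the other until both wooden shims have been pushed back, then draw it up and lower it into the blue bowl before letting go of it. Then close the box lid fully, leaving the dice, checker and file where they are and the bowl standing upright about where it is.

Things in the scene. Friction and masses are not known exactly. Their poses are not given: they have to be found in the camera images.
- box: Fixed olive-wood box, 160 mm (its x) by 200 mm (its y) by 60 mm high, walls and floor 8 mm. Origin: centre of the underside, z up. The lid is hinged on its +x rim. Inside, a dark wooden holder block, 33 mm (x) by 82 mm (y), 48 mm above the counter, has a slot along y; the punch stands in it at box x = -10, y = 0 mm. Only the punch stands above the rim
- lid (a joint): Angle of the box lid in rad: 0 shut flat on the rim, about 1.6 standing upright, grows as it opens (to 1.8). Flat board 160 mm long from hinge to free edge, 200 mm wide, 8 mm thick, with a 10 mm brass lip in the middle of its free edge. Stiff hinge: it stays where it is left and yields to about 2 N pushed anywhere on its outer half
- lid_hinge (a point): Middle of the lid's hinge line, 60 mm above the counter on the box's +x rim; the hinge line runs along the box's y. It lies on the underside (the inner face) of the lid
- punch_mid (a point): Centre (half-way up) of the bronze pip punch: 110 mm long upright bar, 110 g. Axes: z up along the punch, x and y as the box's at the start. Its grip, 16 mm (x) by 20 mm (y), stands free from 52 to 118 mm above the counter. It rocks about its foot along the box's y only, about 0.18 rad each way, and stays leaning. It cannot be pulled out until both shims are pushed back
- punch_foot (a point): Centre of the underside of the punch's foot, 55 mm below punch_mid along the punch; it stands in a shallow socket on the box floor, 8 mm above the counter. Heights from the foot: foot 12 mm square; collar (14 mm in x, 24 mm in y) 8 to 18 mm up, which the shims overhang; waist 14 mm square, 18 to 44 mm up; grip to 106 mm; small cap to 110 mm
- shim_a (a joint): How far (m) the light wooden shim on the box's +y side of the punch is pushed outward, to +y: about 0 at the start (at the punch's waist), 0.007 at its stop. It slides stiffly (12 N at the shim, 5 to 6 N at the top of the grip) and stays where left. It lies 32 to 46 mm above the counter. The collar needs about 0.005 or more on both sides to pass
- shim_b (a joint): The same for the shim on the box's -y side; it moves outward to the box's -y
- bowl_rim (a point): Centre of the mouth of a loose chipped blue ceramic bowl, 130 mm across the rim, 50 mm high, inner floor 5 mm above the counter and about 50 mm wide, 450 g
- checker_mid (a point): Centre of a loose walnut backgammon checker, 36 mm across, 9 mm thick, lying flat; leave alone
- file_mid (a point): Centre of the brass handle (110 by 18 by 14 mm) of a loose file whose steel blade continues 65 mm along its +x; leave alone
- die_out_mid (a point): Centre of a 20 mm horn die lying on the counter; leave alone
- die_in1_mid (a point): Centre of a 20 mm horn die lying in the box near its front corner; leave alone
- die_in2_mid (a point): Centre of a 20 mm horn die lying in the box near its other front corner; leave alone
There are look-alikes about, which are no part of the job. Of the things like the part that bears punch_mid, leave any that is green; of the rest the larger one is meant. Of the things shaped like the part that bears bowl_rim, the blue one is meant.

How it is judged:
On the way, in this order (a step that is already met when the one before it is completed fails the run):
1. the punch has been rocked both ways: both shims are pushed back more than 2.5 mm (value of joint each of shim_a, shim_b above 0.0025 m), for 0.05 s.
2. the punch, still held, is lowered into the bowl: its foot below the rim (lower than 45 mm), within 55 mm of the bowl's centre (height (world z) of punch_foot below 0.045 m and horizontal distance between punch_foot and bowl_rim below 0.055 m and contact force between the fingers and punch above 1 N), for 0.05 s.
At the end, for the whole second after the job is handed in: The lid is shut (within 0.03 rad) and still; the punch rests in the bowl (its centre within 60 mm of the bowl's axis and lower than 85 mm, at rest, touching the bowl); the bowl stands upright (within 0.2 rad) within 80 mm of where it was (value of joint lid below 0.03 rad and horizontal distance between punch_mid and bowl_rim below 0.06 m and height (world z) of punch_mid below 0.085 m and contact force between punch and bowl above 0.1 N and angle between bowl_rim's own z axis and vertical below 0.2 rad and linear speed of punch below 0.02 m/s and velocity of joint lid below 0.05 rad/s and distance of bowl_rim from where it was at the start of the episode below 0.08 m).
It fails at once if the checker, the file or the loose die is moved more than 30 mm (distance of any of checker_mid, file_mid, die_out_mid from where it was at the start of the episode above 0.03 m).
It fails at once if a die in the box is moved more than 50 mm (distance of any of die_in1_mid, die_in2_mid from where it was at the start of the episode above 0.05 m).
It fails at once if the bowl is tipped over (more than 0.7 rad) (angle between bowl_rim's own z axis and vertical above 0.7 rad).
It also fails if it takes over 72 s, if anything falls off the work surface, if the arm or the gripper's body presses on something with over 40 N, if the wrist force passes 120 N, or if a joint passes its speed limit or range.

## Robot

A 6-joint arm with a two-finger parallel gripper is mounted at the origin on the work surface. World frame = base frame: x ahead of the robot, y to its left, z up, the work surface at z = 0. Lengths are in m, angles in rad, forces in N, time in s.
With the tool pointing down it reaches from about 0.275 to 0.775 m from the base axis. Payload 14.6 kg.
Tool frame: the origin (TCP) lies midway between the tips of the shut fingers; the grasp point (between the pads) lies 19 mm behind it; z points along the fingers, y is the line along which they close (so a half turn about z gives the same grasp; the last joint's range is limited). The gripper opens to 85 mm and grips with 20 to 120 N. Pads are 22 mm wide; open, the fingers measure 114 mm over their backs; the gripper's body (76 mm by 85 mm) begins 54 mm behind the grasp point. The pads swing forward as they close: fully open they stand 13 mm farther back than shut.
Start: joints at [-1.38, 0.263, -0.048, 1.259, 0, 1.415], TCP at [0.178, -0.494, 0.231] pointing down, gripper open.
Joint ranges: [-2.65, 2.65], [-0.89, 1.7], [-1.18, 1.37], [-2.13, 2.11], [-1.35, 1.29], [-3.14, 3.14]. Speed limits (rad/s): [1.89, 1.89, 2.57, 2.79, 3.14, 3.14].

## Interface

Orientations are given as [roll, pitch, yaw] about the fixed x, y, z axes, in that order (R = Rz(yaw) Ry(pitch) Rx(roll)).
In Python, from bench import arm gives the robot as it stands.
- The arm moves only by the tool play_rows, never from a script. Its argument "moves" is a list of rows, each an object with "fingers": the opening, from -1 (shut) to 1 (fully open), so that 0 is half open; "offset": the shift along the world's x, y, z in cm, a list of three; "roll": the turn about the world's z in degrees. A call has 1 to 20 rows; each row is the pose to reach, as a shift and turn from the pose commanded when the call began; what a row does not reach only later rows make up. A row lasts 1/12 s, in which the tool goes at most 41.7 mm and 7.16 degrees, less where a joint would pass 70% of its speed; a pose out of reach is approached as far as the arm can. A call with a gripper value outside its range is refused whole. The fingers move at their own pace and stop on an object; the grip force is fixed at half the most. Time passes only in rows, so rows that repeat a pose let the fingers close. It gives the time, the measured TCP pose, the force, the opening and the grip force at its end, in the units of the state.
- arm.state(): the state, without advancing time (a new reading comes with each control period).
- arm.read_camera(name): name is "side" or "top" or "wrist"; returns a dict with "image" (420x560x3 uint8, red, green, blue), "K" (3x3 intrinsics, pixels), "world_from_camera" (4x4, takes a point from camera to world coordinates). Camera axes: x right, y down, z forward; pixel columns grow to the right and rows downward; lengths in m; the calibration is good to about 2 mm. A picture is of the moment at which its call begins. There is no depth.
- arm.finish_job(): hands the job in; it is judged then, once.
The state is a dict: "time_s": time; "joint_positions": joint angles; "qd": joint speeds; "tau": joint torques, N m; "eef_pos": TCP position; "eef_rot": TCP orientation; "ft_force": force on the tool from outside, world axes, zero at the start; "moment": the same for the moment, N m; "opening": finger opening in m; "grip_force": force on a finger pad.
Only numpy, scipy, OpenCV 4.12 (cv2) and the standard library are available. Lean on these libraries where they do the work, as an engineer would, in place of code of your own. Each camera call takes 0.05 s, during which the arm holds its last target. There are 200 camera calls.

## Working session

There is one attempt and no reset: what is moved stays moved. The work goes in short steps, Python scripts to look and compute and a tool call to move; the robot and the scene stay as the last step left them, time stands still between calls to the robot, and variables do not carry over. Pictures are saved under pics/ and viewed, at most 11 in all, crops included, and the job is handed in when it is done.

Besides the shell and the picture viewer there is one more tool, called after "Emit:" by a JSON object that holds its "method" and its "body", one argument or row to a line. play_rows: Moves the arm, as the interface text tells. Its arguments: {"type":"object","properties":{"moves":{"type":"array"}},"required":["moves"]}

```bash
mkdir -p pics; cat > h.py <<'E'
import cv2, numpy as np
from bench import arm
def snap(n,f):
    r=arm.read_camera(n); cv2.imwrite('pics/'+f,cv2.cvtColor(r['image'],cv2.COLOR_RGB2BGR))
    np.savez('pics/'+f+'.npz',K=r['K'],T=r['world_from_camera']); return r
def ray(f,u,v):
    d=np.load('pics/'+f+'.npz'); T=d['T']; p=T[:3,:3]@np.linalg.inv(d['K'])@[u,v,1]; return T[:3,3],p
def at(f,u,v,z):
    o,p=ray(f,u,v); return (o+p*(z-o[2])/p[2]).round(4)
def proj(f,P):
    d=np.load('pics/'+f+'.npz'); T=np.linalg.inv(d['T']); q=d['K']@(T[:3,:3]@np.array(P)+T[:3,3]); return (q[:2]/q[2]).round(1)
E
python3 - <<'E'
from h import *
for n in('top','side'):
    r=snap(n,n+'0.png'); print(r['world_from_camera'].round(3).tolist(), r['K'].round(0).tolist())
print(arm.state())
E
```

```text
[[-0.008, -0.995, 0.104, 0.435], [-1.0, 0.011, 0.029, -0.126], [-0.03, -0.104, -0.994, 0.765], [0.0, 0.0, 0.0, 1.0]] [[388.0, 0.0, 278.0], [0.0, 388.0, 211.0], [0.0, 0.0, 1.0]]
[[-0.89, -0.304, 0.341, 0.158], [-0.457, 0.609, -0.649, 0.49], [-0.01, -0.733, -0.681, 0.719], [0.0, 0.0, 0.0, 1.0]] [[491.0, 0.0, 291.0], [0.0, 491.0, 213.0], [0.0, 0.0, 1.0]]
{'time_s': 0.1, 'joint_positions': array([-1.38035454e+00,  2.63473073e-01, -4.88602061e-02,  1.25938493e+00,
       -3.77963620e-05,  1.41548838e+00]), 'qd': array([-9.45076785e-05, -2.00131624e-03,  2.79297695e-04,  3.29072463e-05,
       -3.64986746e-04, -1.81772435e-04]), 'tau': array([ 3.83634993e-03, -6.38572454e+01,  3.85065508e+01,  9.88947315e-03,
       -1.03555576e-04,  3.93144103e-05]), 'eef_pos': array([ 0.17785913, -0.49370288,  0.23087909]), 'eef_rot': array([-3.14067603e+00, -1.05258594e-04,  3.45749699e-01]), 'ft_force': array([-0.22995138, -0.16273429,  0.89312471]), 'moment': array([ 0.00286793, -0.00436642,  0.01136098]), 'grip_force': 0.0, 'opening': 0.0856789227693196}
```

View pics/top0.png

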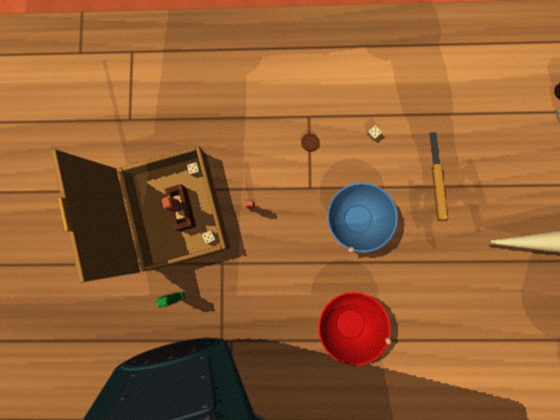

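View pics/side0.png

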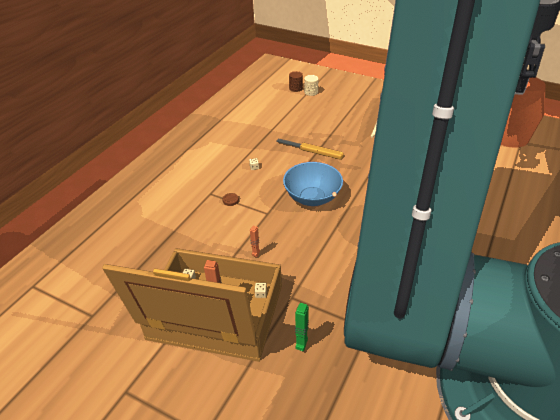

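The top view shows the open box, with its punch at (170,203), a small bronze punch at (250,205), a green one at (170,300), a blue bowl at (363,218) and a red bowl at (355,328). The punch in the box is the one meant because it's bronze and the larger of the two. I'll confirm that in an enlarged crop.

```bash
python3 - <<'E'
from h import *
a=cv2.imread('pics/top0.png')[135:315,45:285]; b=cv2.imread('pics/side0.png')[215:375,95:325]
a=cv2.resize(a,(400,300),interpolation=3);b=cv2.resize(b,(400,278),interpolation=3)
a=cv2.resize(cv2.imread('pics/top0.png')[135:315,45:285],(800,600),interpolation=3)
cv2.imwrite('pics/crop1.png',a)
for p in [(121,170),(201,149),(226,250),(142,270)]: print(at('top0.png',*p,.06))
print('bowl',at('top0.png',363,217,.05))
E
```

```text
[0.5886 0.1875 0.06  ]
[0.6264 0.0372 0.06  ]
[ 0.4378 -0.011   0.06  ]
[0.4028 0.1424 0.06  ]
bowl [ 0.4963 -0.2623  0.05  ]
```

View pics/crop1.png

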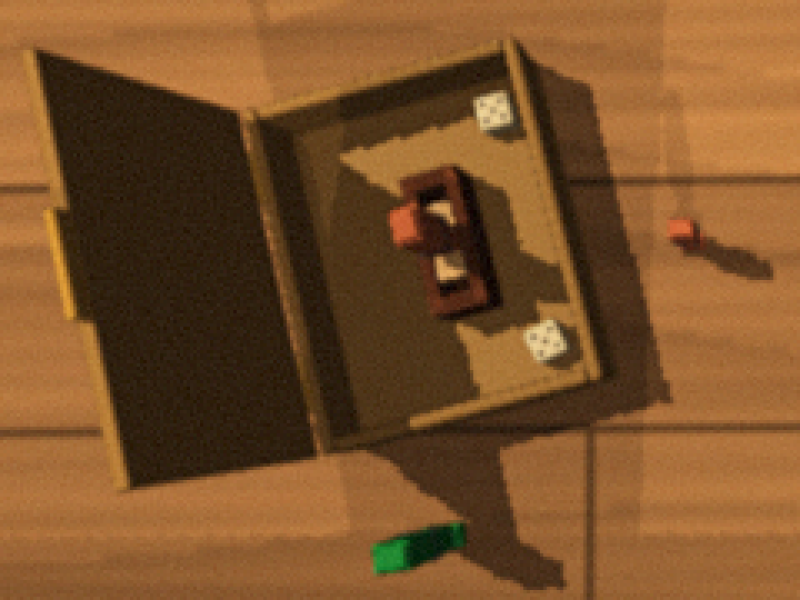

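The crop confirms the part. The bronze punch stands in the holder between two pale shims, its cap at crop (406,227), which is about (167,203) in the full picture. The small bronze punch on the counter at crop (684,231) and the green one are look-alikes.

```bash
python3 - <<'E'
from h import *
from scipy.optimize import least_squares
c=lambda u,v:(45+u/3.3333,135+v/3.3333)
pts=[((.08,-.1),c(247,108)),((-.08,-.1),c(510,40)),((-.08,.1),c(603,378)),((.08,.1),c(322,452))]
def W(q,P):
    co,s=np.cos(q[2]),np.sin(q[2]); return [q[0]+co*P[0]-s*P[1],q[1]+s*P[0]+co*P[1],P[2]]
f=lambda q:np.concatenate([proj('top0.png',W(q,(*b,.06)))-p for b,p in pts])
r=least_squares(f,[.51,.09,1.8]); q=r.x; print(q,np.degrees(q[2]),f(q).round(1))
print('punch top model',W(q,(-.01,0,.118)),'img',at('top0.png',*c(406,227),.118))
print('proj side top',proj('side0.png',W(q,(-.01,0,.118))))
def lid(a):
    return [W(q,(.08-.16*np.cos(a),y,.06+.16*np.sin(a))) for y in(-.1,.1)]
for a in(1.4,1.5,1.6,1.7): print(a,[(proj('top0.png',p)-[45,135])*3.333 for p in lid(a)])
E
```

```text
[0.51 0.09 1.8 ] 103.13240312354819 [ 0.3  2.3  4.2  2.4 -0.1  5.5 -1.2  4.1]
punch top model [np.float64(0.5122720209469309), np.float64(0.08026152369121804), 0.118] img [0.5176 0.081  0.118 ]
proj side top [215.2 263.7]
1.4 [array([151.9848,  26.3307]), array([237.9762, 472.9527])]
1.5 [array([114.6552,  33.6633]), array([199.6467, 481.9518])]
1.6 [array([78.9921, 41.9958]), array([162.6504, 490.9509])]
1.7 [array([45.3288, 51.6615]), array([127.6539, 499.6167])]
```

```bash
sed -i 's/(q\[:2\]\/q\[2\]).round(1)/q[:2]\/q[2]/' h.py; cat > fit.py <<'E'
from h import *
from scipy.optimize import least_squares
c=lambda u,v:(45+u/3.3333,135+v/3.3333)
pts=[((.08,-.1),c(247,108)),((-.08,-.1),c(510,40)),((-.08,.1),c(603,378)),((.08,.1),c(322,452))]
def W(q,P):
    co,s=np.cos(q[2]),np.sin(q[2]); return np.array([q[0]+co*P[0]-s*P[1],q[1]+s*P[0]+co*P[1],P[2]])
f=lambda q:np.concatenate([proj('top0.png',W(q,(*b,.06)))-p for b,p in pts])
q=least_squares(f,[.51,.09,1.8]).x
if __name__=='__main__':
    print(q,np.degrees(q[2]),f(q).round(1))
    print('punch top model',W(q,(-.01,0,.118)),'img',at('top0.png',*c(406,227),.118))
    print('proj side top',proj('side0.png',W(q,(-.01,0,.118))), 'hinge',W(q,(.08,0,.06)))
    for a in(1.5,1.6,1.7): print(a,[((proj('top0.png',W(q,(.08-.16*np.cos(a),y,.06+.16*np.sin(a))))-[45,135])*3.333).round() for y in(-.1,.1)])
E
python3 fit.py
```

```text
[0.51668792 0.09162983 1.82575385] 104.60799006799161 [-1.6  0.2  1.8 -1.8  0.1  0.3 -0.4  1.1]
punch top model [0.51920996 0.08195309 0.118     ] img [0.5176 0.081  0.118 ]
proj side top [211.00704886 262.99406424] hinge [0.49651158 0.16904376 0.06      ]
1.5 [array([107.,  24.]), array([203., 469.])]
1.6 [array([71., 33.]), array([166., 479.])]
1.7 [array([38., 44.]), array([132., 488.])]
```

Emit:
{"method": "play_rows", "body": {
  "moves": [
    {"fingers": 0, "offset": [34.0, 57.5, 0], "roll": -5.2},
    {"fingers": 0, "offset": [34.0, 57.5, 0], "roll": -5.2},
    {"fingers": 0, "offset": [34.0, 57.5, 0], "roll": -5.2},
    {"fingers": 0, "offset": [34.0, 57.5, 0], "roll": -5.2},
    {"fingers": 0, "offset": [34.0, 57.5, 0], "roll": -5.2},
    {"fingers": 0, "offset": [34.0, 57.5, 0], "roll": -5.2},
    {"fingers": 0, "offset": [34.0, 57.5, 0], "roll": -5.2},
    {"fingers": 0, "offset": [34.0, 57.5, 0], "roll": -5.2},
    {"fingers": 0, "offset": [34.0, 57.5, 0], "roll": -5.2},
    {"fingers": 0, "offset": [34.0, 57.5, 0], "roll": -5.2},
    {"fingers": 0, "offset": [34.0, 57.5, 0], "roll": -5.2},
    {"fingers": 0, "offset": [34.0, 57.5, 0], "roll": -5.2},
    {"fingers": 0, "offset": [34.0, 57.5, 0], "roll": -5.2},
    {"fingers": 0, "offset": [34.0, 57.5, 0], "roll": -5.2},
    {"fingers": 0, "offset": [34.0, 57.5, 0], "roll": -5.2},
    {"fingers": 0, "offset": [34.0, 57.5, 0], "roll": -5.2},
    {"fingers": 0, "offset": [34.0, 57.5, 0], "roll": -5.2},
    {"fingers": 0, "offset": [34.0, 57.5, 0], "roll": -5.2},
    {"fingers": 0, "offset": [34.0, 57.5, 0], "roll": -5.2},
    {"fingers": 0, "offset": [34.0, 57.5, 0], "roll": -5.2}
  ]
}}

```text
time_s: 1.77
eef_pos: [0.5174, 0.0802, 0.2313]
eef_rot: [3.142, 0.0, 0.254]
ft_force: [1.2, 0.0, -0.2]
opening: 0.0425
grip_force: 0.0
```

```bash
python3 - <<'E'
from h import *
a=snap('side','s1.png')['image'];b=snap('wrist','w1.png')['image']
m=np.hstack([a,b]); cv2.imwrite('pics/c2.png',cv2.resize(m[...,::-1],(800,300)))
print(proj('w1.png',[.5183,.0815,.118]), arm.state()['eef_pos'],arm.state()['eef_rot'])
E
```

```text
[280.77280881 206.72368447] [0.5175516  0.08000464 0.23147681] [ 3.14145374e+00 -7.07453941e-05  2.53391938e-01]
```

View pics/c2.png

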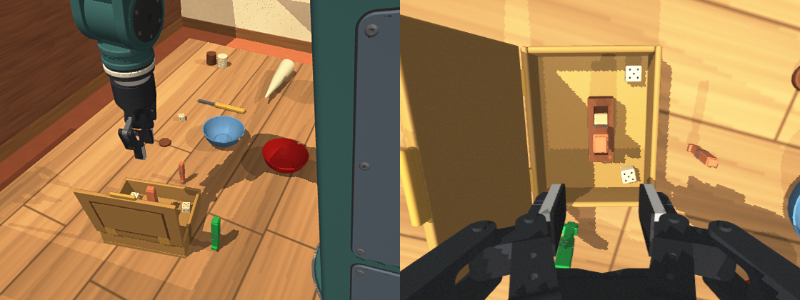

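The wrist view shows the punch cap at about (280,203), where the model puts it at (281,207), and the fingers line up with the box x axis. Next I descend and grip.

Emit:
{"method": "play_rows", "body": {
  "moves": [
    {"fingers": 0, "offset": [0.1, 0.1, -4], "roll": 0},
    {"fingers": 0, "offset": [0.1, 0.1, -8], "roll": 0},
    {"fingers": 0, "offset": [0.1, 0.1, -11], "roll": 0},
    {"fingers": 0, "offset": [0.1, 0.1, -13.5], "roll": 0},
    {"fingers": 0, "offset": [0.1, 0.1, -15.2], "roll": 0},
    {"fingers": 0, "offset": [0.1, 0.1, -15.2], "roll": 0},
    {"fingers": -1, "offset": [0.1, 0.1, -15.2], "roll": 0},
    {"fingers": -1, "offset": [0.1, 0.1, -15.2], "roll": 0},
    {"fingers": -1, "offset": [0.1, 0.1, -15.2], "roll": 0},
    {"fingers": -1, "offset": [0.1, 0.1, -15.2], "roll": 0},
    {"fingers": -1, "offset": [0.1, 0.1, -15.2], "roll": 0},
    {"fingers": -1, "offset": [0.1, 0.1, -15.2], "roll": 0},
    {"fingers": -1, "offset": [0.1, 0.1, -15.2], "roll": 0}
  ]
}}

```text
time_s: 2.95
eef_pos: [0.5199, 0.0819, 0.0808]
eef_rot: [3.14, -0.002, 0.255]
ft_force: [-0.6, -2.0, 8.7]
opening: 0.015
grip_force: 59.5
```

Emit:
{"method": "play_rows", "body": {
  "moves": [
    {"fingers": -1, "offset": [-0.2, -0.05, 0], "roll": 0},
    {"fingers": -1, "offset": [-0.4, -0.1, 0], "roll": 0},
    {"fingers": -1, "offset": [-0.6, -0.15, 0], "roll": 0},
    {"fingers": -1, "offset": [-0.8, -0.2, 0], "roll": 0},
    {"fingers": -1, "offset": [-1.0, -0.25, -0.05], "roll": 0},
    {"fingers": -1, "offset": [-1.2, -0.3, -0.1], "roll": 0},
    {"fingers": -1, "offset": [-1.2, -0.3, -0.1], "roll": 0}
  ]
}}

```text
time_s: 3.53
eef_pos: [0.5102, 0.0794, 0.0805]
eef_rot: [3.141, -0.008, 0.255]
ft_force: [9.4, 2.9, 6.5]
opening: 0.0149
grip_force: 59.6
```

Emit:
{"method": "play_rows", "body": {
  "moves": [
    {"fingers": -1, "offset": [-0.2, -0.05, -0.05], "roll": 0},
    {"fingers": -1, "offset": [-0.4, -0.1, -0.1], "roll": 0},
    {"fingers": -1, "offset": [-0.6, -0.15, -0.1], "roll": 0},
    {"fingers": -1, "offset": [-0.6, -0.15, -0.1], "roll": 0},
    {"fingers": -1, "offset": [-0.6, -0.15, -0.1], "roll": 0}
  ]
}}

```text
time_s: 3.95
eef_pos: [0.5043, 0.0778, 0.0796]
eef_rot: [3.14, -0.008, 0.255]
ft_force: [6.5, 2.4, 10.5]
opening: 0.0155
grip_force: 60.5
```

Emit:
{"method": "play_rows", "body": {
  "moves": [
    {"fingers": -1, "offset": [-0.2, -0.05, 0], "roll": 0},
    {"fingers": -1, "offset": [-0.3, -0.08, 0], "roll": 0},
    {"fingers": -1, "offset": [-0.3, -0.08, 0], "roll": 0}
  ]
}}

```text
time_s: 4.2
eef_pos: [0.5012, 0.077, 0.0794]
eef_rot: [3.141, -0.007, 0.255]
ft_force: [8.8, 2.7, 7.4]
opening: 0.015
grip_force: 59.9
```

```bash
python3 - <<'E'
from h import *
b=snap('wrist','w2.png')['image']
cv2.imwrite('pics/c3.png',cv2.resize(b[...,::-1],(800,600)))
E
```

```text
(no output)
```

View pics/c3.png

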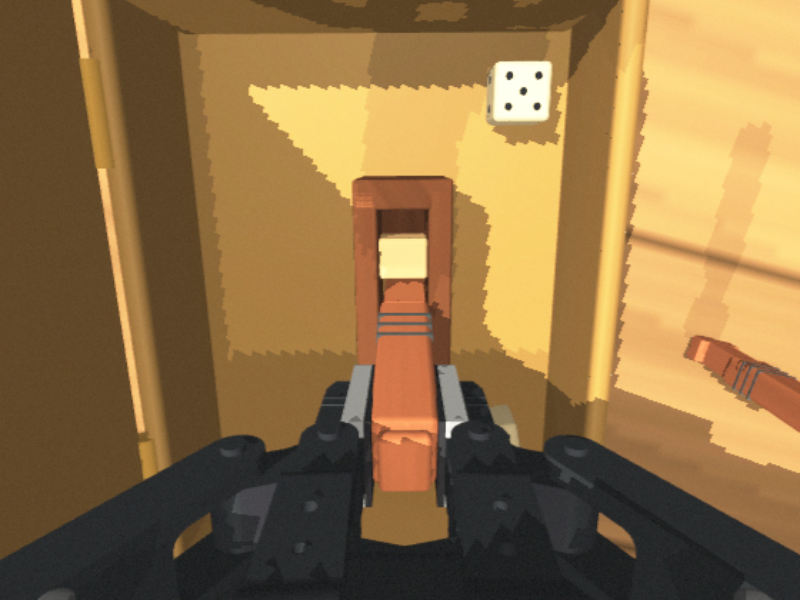

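The wrist view shows the punch leaning toward the robot, box +y, with its cap at (405,460) and the -y shim at (403,257) still in place. Now the other way.

Emit:
{"method": "play_rows", "body": {
  "moves": [
    {"fingers": -1, "offset": [0.3, 0.08, 0.05], "roll": 0},
    {"fingers": -1, "offset": [0.6, 0.15, 0.1], "roll": 0},
    {"fingers": -1, "offset": [0.9, 0.23, 0.15], "roll": 0},
    {"fingers": -1, "offset": [1.2, 0.3, 0.2], "roll": 0},
    {"fingers": -1, "offset": [1.6, 0.4, 0.2], "roll": 0},
    {"fingers": -1, "offset": [2.0, 0.5, 0.2], "roll": 0},
    {"fingers": -1, "offset": [2.3, 0.6, 0.2], "roll": 0},
    {"fingers": -1, "offset": [2.6, 0.68, 0.2], "roll": 0},
    {"fingers": -1, "offset": [2.9, 0.76, 0.15], "roll": 0},
    {"fingers": -1, "offset": [3.2, 0.83, 0.1], "roll": 0},
    {"fingers": -1, "offset": [3.5, 0.9, 0.1], "roll": 0},
    {"fingers": -1, "offset": [3.8, 0.98, 0.0], "roll": 0},
    {"fingers": -1, "offset": [4.0, 1.04, 0.0], "roll": 0},
    {"fingers": -1, "offset": [4.0, 1.04, 0.0], "roll": 0},
    {"fingers": -1, "offset": [4.0, 1.04, 0.0], "roll": 0}
  ]
}}

```text
time_s: 5.5
eef_pos: [0.5367, 0.0868, 0.0778]
eef_rot: [3.141, 0.002, 0.255]
ft_force: [-8.2, -3.0, 9.9]
opening: 0.0155
grip_force: 64.5
```

```bash
python3 - <<'E'
from h import *
b=snap('wrist','w3.png')['image']; a=snap('side','s3.png')['image']
m=np.hstack([b[:,80:480],cv2.resize(a[200:410,80:330],(500,420))])
cv2.imwrite('pics/c4.png',cv2.resize(m[...,::-1],(800,373)))
E
```

```text
(no output)
```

View pics/c4.png

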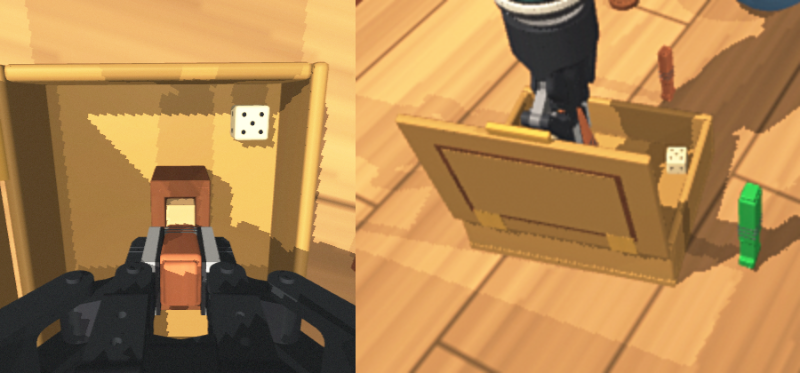

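The wrist view shows the punch leaning away and the -y shim at (181,212) pushed toward its end wall. I'll push a little farther, centre it and try a small lift.

Emit:
{"method": "play_rows", "body": {
  "moves": [
    {"fingers": -1, "offset": [0.2, 0.05, 0], "roll": 0},
    {"fingers": -1, "offset": [0.3, 0.08, 0], "roll": 0},
    {"fingers": -1, "offset": [0.3, 0.08, 0], "roll": 0},
    {"fingers": -1, "offset": [-0.2, -0.05, 0.05], "roll": 0},
    {"fingers": -1, "offset": [-0.6, -0.15, 0.1], "roll": 0},
    {"fingers": -1, "offset": [-1.0, -0.26, 0.15], "roll": 0},
    {"fingers": -1, "offset": [-1.4, -0.37, 0.2], "roll": 0},
    {"fingers": -1, "offset": [-1.9, -0.51, 0.2], "roll": 0},
    {"fingers": -1, "offset": [-1.9, -0.51, 0.2], "roll": 0},
    {"fingers": -1, "offset": [-1.9, -0.51, 0.5], "roll": 0},
    {"fingers": -1, "offset": [-1.9, -0.51, 0.8], "roll": 0},
    {"fingers": -1, "offset": [-1.9, -0.51, 1.0], "roll": 0},
    {"fingers": -1, "offset": [-1.9, -0.51, 1.0], "roll": 0}
  ]
}}

```text
time_s: 6.68
eef_pos: [0.5173, 0.0819, 0.0859]
eef_rot: [-3.141, 0.004, 0.255]
ft_force: [1.8, -1.0, -24.5]
opening: 0.0152
grip_force: 61.2
```

Emit:
{"method": "play_rows", "body": {
  "moves": [
    {"fingers": -1, "offset": [0, 0, -0.4], "roll": 0},
    {"fingers": -1, "offset": [0, 0, -0.8], "roll": 0},
    {"fingers": -1, "offset": [-0.5, -0.13, -0.85], "roll": 0},
    {"fingers": -1, "offset": [-1.0, -0.26, -0.9], "roll": 0},
    {"fingers": -1, "offset": [-1.5, -0.39, -1.0], "roll": 0},
    {"fingers": -1, "offset": [-2.0, -0.52, -1.0], "roll": 0},
    {"fingers": -1, "offset": [-2.4, -0.63, -1.1], "roll": 0},
    {"fingers": -1, "offset": [-2.4, -0.63, -1.1], "roll": 0}
  ]
}}

```text
time_s: 7.35
eef_pos: [0.4972, 0.076, 0.0776]
eef_rot: [3.141, -0.006, 0.255]
ft_force: [7.7, 3.5, 4.7]
opening: 0.015
grip_force: 66.2
```

```bash
python3 - <<'E'
from h import *
b=snap('wrist','w4.png')['image']; a=snap('top','t4.png')['image']
m=np.hstack([b[:,80:480],cv2.resize(a[135:285,100:250],(420,420),interpolation=3)])
cv2.imwrite('pics/c5.png',cv2.resize(m[...,::-1],(800,410)))
E
```

```text
(no output)
```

View pics/c5.png

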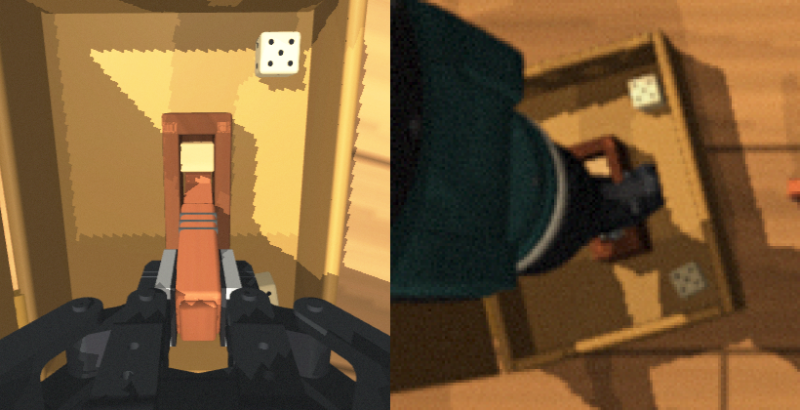

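The -y shim is now nearly at its end wall, at (198,156) against the wall edge at 135. I'll push on this side until the stop is felt.

Emit:
{"method": "play_rows", "body": {
  "moves": [
    {"fingers": -1, "offset": [-0.2, -0.05, 0], "roll": 0},
    {"fingers": -1, "offset": [-0.4, -0.1, 0], "roll": 0},
    {"fingers": -1, "offset": [-0.4, -0.1, 0], "roll": 0},
    {"fingers": -1, "offset": [-0.4, -0.1, 0], "roll": 0}
  ]
}}

```text
time_s: 7.78
eef_pos: [0.4937, 0.0751, 0.0774]
eef_rot: [3.141, -0.006, 0.255]
ft_force: [9.2, 3.1, 1.9]
opening: 0.0153
grip_force: 65.3
```

```bash
python3 - <<'E'
from fit import *
from scipy.optimize import brentq
b=snap('wrist','w5.png')['image']
cv2.imwrite('pics/c6.png',cv2.resize(b[180:360,200:370][...,::-1],(567,600),interpolation=3))
P=lambda t,h=.11:W(q,(-.01,h*np.sin(t),.008+h*np.cos(t)))
for n,v in(('w2',323),('w3',315),('w4',324)):
    g=lambda t:proj(n+'.png',P(t))[1]-v
    t=brentq(g,-.5,.5); print(n,t,[proj(n+'.png',P(t,h)).round() for h in(.044,.11)])
print([ (t,proj('w5.png',P(t)).round()) for t in(.1,.15,.2,.25,.3)])
E
```

```text
w2 0.1563681436062798 [array([282., 231.]), array([281., 323.])]
w3 -0.2126742814907748 [array([283., 270.]), array([283., 315.])]
w4 0.1908587012587386 [array([282., 226.]), array([281., 324.])]
[(0.1, array([281., 288.])), (0.15, array([281., 303.])), (0.2, array([281., 316.])), (0.25, array([281., 329.])), (0.3, array([281., 341.]))]
```

View pics/c6.png

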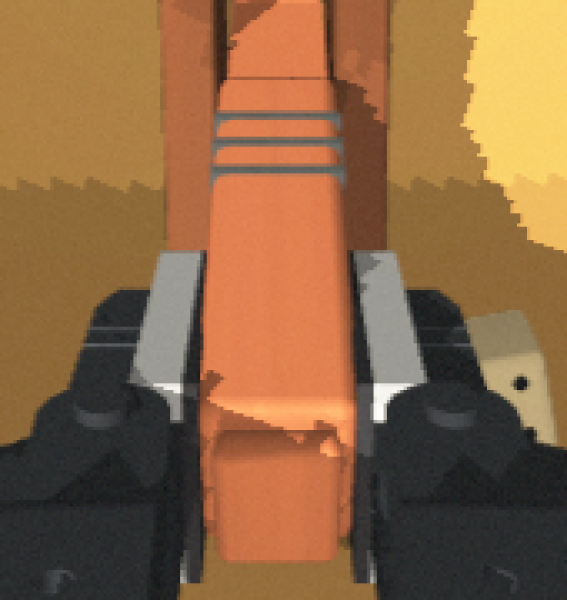

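The crop shows the cap at about (278,505), which puts the lean near 0.2 to 0.25 rad. The first lean this way was only about 0.16 rad, so the +y shim was the one catching. I'll centre and lift again.

Emit:
{"method": "play_rows", "body": {
  "moves": [
    {"fingers": -1, "offset": [0.5, 0.13, 0.1], "roll": 0},
    {"fingers": -1, "offset": [1.0, 0.26, 0.2], "roll": 0},
    {"fingers": -1, "offset": [1.5, 0.39, 0.3], "roll": 0},
    {"fingers": -1, "offset": [2.0, 0.52, 0.3], "roll": 0},
    {"fingers": -1, "offset": [2.5, 0.65, 0.3], "roll": 0},
    {"fingers": -1, "offset": [2.8, 0.73, 0.3], "roll": 0},
    {"fingers": -1, "offset": [2.8, 0.73, 0.3], "roll": 0},
    {"fingers": -1, "offset": [2.8, 0.73, 0.6], "roll": 0},
    {"fingers": -1, "offset": [2.8, 0.73, 0.9], "roll": 0},
    {"fingers": -1, "offset": [2.8, 0.73, 1.2], "roll": 0},
    {"fingers": -1, "offset": [2.8, 0.73, 1.4], "roll": 0},
    {"fingers": -1, "offset": [2.8, 0.73, 1.4], "roll": 0}
  ]
}}

```text
time_s: 8.83
eef_pos: [0.5172, 0.082, 0.0899]
eef_rot: [-3.141, 0.004, 0.255]
ft_force: [-7.0, -1.4, -3.6]
opening: 0.0156
grip_force: 69.4
```

Emit:
{"method": "play_rows", "body": {
  "moves": [
    {"fingers": -1, "offset": [0, 0, 0.4], "roll": 0},
    {"fingers": -1, "offset": [0, 0, 0.8], "roll": 0},
    {"fingers": -1, "offset": [0, 0, 1.2], "roll": 0},
    {"fingers": -1, "offset": [0, 0, 1.6], "roll": 0},
    {"fingers": -1, "offset": [0, 0, 1.6], "roll": 0}
  ]
}}

```text
time_s: 9.25
eef_pos: [0.5189, 0.0821, 0.1069]
eef_rot: [3.141, -0.0, 0.255]
ft_force: [-0.4, -0.2, -0.6]
opening: 0.0152
grip_force: 69.9
```

Emit:
{"method": "play_rows", "body": {
  "moves": [
    {"fingers": -1, "offset": [0, 0, 2.5], "roll": 0},
    {"fingers": -1, "offset": [0, 0, 5.5], "roll": 0},
    {"fingers": -1, "offset": [0, 0, 9], "roll": 0},
    {"fingers": -1, "offset": [0, 0, 9], "roll": 0},
    {"fingers": -1, "offset": [-0.3, -3, 9], "roll": 0},
    {"fingers": -1, "offset": [-0.5, -7, 9], "roll": 0},
    {"fingers": -1, "offset": [-0.8, -11, 9], "roll": 0},
    {"fingers": -1, "offset": [-1.0, -15, 9], "roll": 0},
    {"fingers": -1, "offset": [-1.3, -19, 9], "roll": 0},
    {"fingers": -1, "offset": [-1.6, -23, 9], "roll": 0},
    {"fingers": -1, "offset": [-1.9, -27, 9], "roll": 0},
    {"fingers": -1, "offset": [-2.1, -31, 9], "roll": 0},
    {"fingers": -1, "offset": [-2.3, -33.5, 9], "roll": 0},
    {"fingers": -1, "offset": [-2.3, -34.4, 9], "roll": 0},
    {"fingers": -1, "offset": [-2.3, -34.4, 9], "roll": 0},
    {"fingers": -1, "offset": [-2.3, -34.4, 9], "roll": 0}
  ]
}}

```text
time_s: 10.58
eef_pos: [0.496, -0.2616, 0.1962]
eef_rot: [-3.141, -0.0, 0.254]
ft_force: [-0.7, 0.1, -1.5]
opening: 0.0154
grip_force: 69.9
```

```bash
python3 - <<'E'
from h import *
b=snap('wrist','w6.png')['image']; a=snap('side','s6.png')['image']
m=np.hstack([b,a]); cv2.imwrite('pics/c7.png',cv2.resize(m[...,::-1],(800,300)))
print(proj('w6.png',[.4963,-.2623,.05]),proj('w6.png',[.4963,-.2623,.005]))
E
```

```text
[283.44031308 197.73442048] [283.37289356 186.51529915]
```

View pics/c7.png

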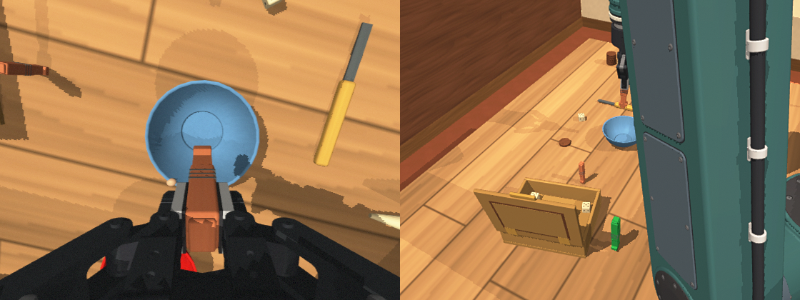

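The wrist view shows the punch held upright over the blue bowl, whose floor centre at (284,183) matches the prediction. The box is clear of it, with the dice and file undisturbed. Lowering.

Emit:
{"method": "play_rows", "body": {
  "moves": [
    {"fingers": -1, "offset": [0, 0, -3], "roll": 0},
    {"fingers": -1, "offset": [0, 0, -6], "roll": 0},
    {"fingers": -1, "offset": [0, 0, -8.5], "roll": 0},
    {"fingers": -1, "offset": [0, 0, -10], "roll": 0},
    {"fingers": -1, "offset": [0, 0, -10.8], "roll": 0},
    {"fingers": -1, "offset": [0, 0, -11.3], "roll": 0},
    {"fingers": -1, "offset": [0, 0, -11.3], "roll": 0},
    {"fingers": -1, "offset": [0, 0, -11.3], "roll": 0}
  ]
}}

```text
time_s: 11.35
eef_pos: [0.4965, -0.2618, 0.0841]
eef_rot: [3.141, -0.001, 0.256]
ft_force: [-0.8, -0.4, -1.1]
opening: 0.015
grip_force: 70.0
```

Emit:
{"method": "play_rows", "body": {
  "moves": [
    {"fingers": -1, "offset": [0, 0, -0.3], "roll": 0},
    {"fingers": -1, "offset": [0, 0, -0.6], "roll": 0},
    {"fingers": -1, "offset": [0, 0, -0.6], "roll": 0},
    {"fingers": -1, "offset": [0, 0, -0.6], "roll": 0}
  ]
}}

```text
time_s: 11.68
eef_pos: [0.496, -0.262, 0.0774]
eef_rot: [3.142, -0.0, 0.255]
ft_force: [-0.5, -0.5, -1.2]
opening: 0.0151
grip_force: 70.0
```

Emit:
{"method": "play_rows", "body": {
  "moves": [
    {"fingers": -1, "offset": [0, 0, -0.2], "roll": 0},
    {"fingers": -1, "offset": [0, 0, -0.4], "roll": 0},
    {"fingers": -1, "offset": [0, 0, -0.4], "roll": 0}
  ]
}}

```text
time_s: 11.93
eef_pos: [0.4961, -0.2621, 0.0736]
eef_rot: [3.141, -0.001, 0.255]
ft_force: [-0.9, -0.1, 5.1]
opening: 0.0153
grip_force: 70.8
```

Emit:
{"method": "play_rows", "body": {
  "moves": [
    {"fingers": -0.5, "offset": [0, 0, 0.1], "roll": 0},
    {"fingers": -0.3, "offset": [0, 0, 0.1], "roll": 0},
    {"fingers": 0, "offset": [0, 0, 0.1], "roll": 0},
    {"fingers": 0, "offset": [0, 0, 0.1], "roll": 0},
    {"fingers": 0, "offset": [0, 0, 0.1], "roll": 0},
    {"fingers": 0, "offset": [0, 0, 0.1], "roll": 0},
    {"fingers": 0, "offset": [0, 0, 2], "roll": 0},
    {"fingers": 0, "offset": [0, 0, 5], "roll": 0},
    {"fingers": 0, "offset": [0, 0, 9], "roll": 0},
    {"fingers": 0, "offset": [0, 0, 13], "roll": 0},
    {"fingers": 0, "offset": [0, 0, 17], "roll": 0},
    {"fingers": 0, "offset": [0, 0, 20], "roll": 0},
    {"fingers": 0, "offset": [0, 0, 20], "roll": 0}
  ]
}}

```text
time_s: 13.02
eef_pos: [0.4973, -0.2629, 0.2791]
eef_rot: [3.135, -0.005, 0.255]
ft_force: [0.2, -0.3, 0.0]
opening: 0.0428
grip_force: 0.0
```

```bash
python3 - <<'E'
from fit import *
b=snap('wrist','w7.png')['image']; a=snap('side','s7.png')['image']
m=np.hstack([b,a]); cv2.imwrite('pics/c8.png',cv2.resize(m[...,::-1],(800,300)))
for a in(1.7,1.5,1.3,1,.7,.4,.1): 
  print(a,[W(q,(.08-r*np.cos(a)+.008*np.sin(a),0,.06+r*np.sin(a)+.008*np.cos(a))).round(3) for r in(.14,)])
E
```

```text
1.7 [array([0.49 , 0.194, 0.198])]
1.5 [array([0.497, 0.167, 0.2  ])]
1.3 [array([0.504, 0.14 , 0.197])]
1 [array([0.514, 0.102, 0.182])]
0.7 [array([0.522, 0.07 , 0.156])]
0.4 [array([0.528, 0.047, 0.122])]
0.1 [array([0.531, 0.035, 0.082])]
```

View pics/c8.png

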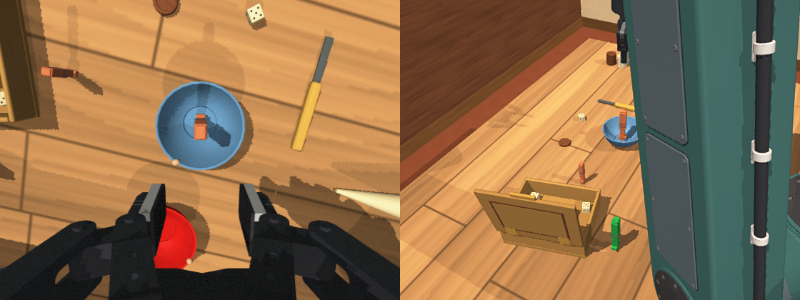

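The punch stands upright in the bowl, at about (281,179) in the wrist view, and the lid is still open near 1.7 rad. Next I'll work out how to reach behind the lid.

```bash
python3 - <<'E'
from fit import *
s=arm.state(); print(s['joint_positions'].round(2), s['eef_pos'])
D=W(q,(.155,0,.182)); print(D,(D-s['eef_pos'])*100)
for a in np.arange(1.75,-.06,-.1):
    r=.13; p=5e-3
    bx=.08-r*np.cos(a)+.008*np.sin(a)-p*np.sin(a)+.011; z=.06+r*np.sin(a)+.008*np.cos(a)-p*np.cos(a)
    print(round(a,2),((W(q,(bx,0,z))-D)*100).round(1))
E
```

```text
[-0.63  0.32  0.15  1.4  -0.    2.26] [ 0.4963328  -0.2622036   0.27396754]
[0.47759625 0.24161931 0.182     ] [-1.87365428 50.38229053 -9.19675413]
1.75 [ 1.  -3.7  0.5]
1.65 [ 1.3 -4.9  0.7]
1.55 [ 1.6 -6.2  0.8]
1.45 [ 1.9 -7.4  0.7]
1.35 [ 2.3 -8.7  0.6]
1.25 [ 2.6 -9.9  0.2]
1.15 [  2.9 -11.1  -0.2]
1.05 [  3.2 -12.2  -0.8]
0.95 [  3.5 -13.3  -1.5]
0.85 [  3.7 -14.3  -2.2]
0.75 [  4.  -15.2  -3.1]
0.65 [  4.2 -16.   -4.1]
0.55 [  4.4 -16.8  -5.1]
0.45 [  4.5 -17.4  -6.3]
0.35 [  4.7 -17.9  -7.5]
0.25 [  4.8 -18.3  -8.7]
0.15 [  4.8 -18.6 -10. ]
0.05 [  4.9 -18.7 -11.3]
-0.05 [  4.9 -18.8 -12.6]
```

Emit:
{"method": "play_rows", "body": {
  "moves": [
    {"fingers": -1, "offset": [0, 0, 4.5], "roll": 7},
    {"fingers": -1, "offset": [0, 0, 4.5], "roll": 14},
    {"fingers": -1, "offset": [-0.1, 3, 4.5], "roll": 21},
    {"fingers": -1, "offset": [-0.2, 6, 4.5], "roll": 28},
    {"fingers": -1, "offset": [-0.4, 9, 4.5], "roll": 35},
    {"fingers": -1, "offset": [-0.5, 12, 4.5], "roll": 42},
    {"fingers": -1, "offset": [-0.6, 15, 4.5], "roll": 49},
    {"fingers": -1, "offset": [-0.7, 18, 4.5], "roll": 56},
    {"fingers": -1, "offset": [-0.8, 21, 4.5], "roll": 63},
    {"fingers": -1, "offset": [-0.9, 24, 4.5], "roll": 70},
    {"fingers": -1, "offset": [-1.0, 27, 4.5], "roll": 77},
    {"fingers": -1, "offset": [-1.2, 31, 4.5], "roll": 84},
    {"fingers": -1, "offset": [-1.4, 35, 4.5], "roll": 90},
    {"fingers": -1, "offset": [-1.5, 39, 4.5], "roll": 90},
    {"fingers": -1, "offset": [-1.6, 43, 4.5], "roll": 90},
    {"fingers": -1, "offset": [-1.8, 47, 4.5], "roll": 90},
    {"fingers": -1, "offset": [-1.9, 50.4, 4.5], "roll": 90},
    {"fingers": -1, "offset": [-1.9, 50.4, 4.5], "roll": 90},
    {"fingers": -1, "offset": [-1.9, 50.4, 4.5], "roll": 90},
    {"fingers": -1, "offset": [-1.9, 50.4, 4.5], "roll": 90}
  ]
}}

```text
time_s: 14.78
eef_pos: [0.4766, 0.2418, 0.3172]
eef_rot: [-3.14, 0.0, 1.826]
ft_force: [0.5, -0.3, -0.4]
opening: 0.0001
grip_force: 0.0
```

Now at (0.477, 0.242, 0.317), so I descend 13.5 cm behind the lid.

Emit:
{"method": "play_rows", "body": {
  "moves": [
    {"fingers": -1, "offset": [0, 0, -3], "roll": 0},
    {"fingers": -1, "offset": [0, 0, -6], "roll": 0},
    {"fingers": -1, "offset": [0, 0, -9], "roll": 0},
    {"fingers": -1, "offset": [0, 0, -11.5], "roll": 0},
    {"fingers": -1, "offset": [0, 0, -13.5], "roll": 0},
    {"fingers": -1, "offset": [0, 0, -13.5], "roll": 0},
    {"fingers": -1, "offset": [0, 0, -13.5], "roll": 0}
  ]
}}

```text
time_s: 15.37
eef_pos: [0.4766, 0.2408, 0.1831]
eef_rot: [-3.14, 0.0, 1.824]
ft_force: [0.0, 1.2, 0.5]
opening: -0.0003
grip_force: 0.0
```

Emit:
{"method": "play_rows", "body": {
  "moves": [
    {"fingers": -1, "offset": [0.4, -1.5, 0], "roll": 0},
    {"fingers": -1, "offset": [0.7, -2.7, 0.3], "roll": 0},
    {"fingers": -1, "offset": [1.0, -3.7, 0.5], "roll": 0},
    {"fingers": -1, "offset": [1.2, -4.3, 0.6], "roll": 0},
    {"fingers": -1, "offset": [1.3, -4.9, 0.7], "roll": 0},
    {"fingers": -1, "offset": [1.5, -5.5, 0.8], "roll": 0},
    {"fingers": -1, "offset": [1.6, -6.2, 0.8], "roll": 0},
    {"fingers": -1, "offset": [1.8, -6.8, 0.8], "roll": 0},
    {"fingers": -1, "offset": [1.9, -7.4, 0.7], "roll": 0},
    {"fingers": -1, "offset": [2.1, -8.0, 0.7], "roll": 0},
    {"fingers": -1, "offset": [2.3, -8.7, 0.6], "roll": 0},
    {"fingers": -1, "offset": [2.4, -9.3, 0.4], "roll": 0},
    {"fingers": -1, "offset": [2.6, -9.9, 0.2], "roll": 0},
    {"fingers": -1, "offset": [2.8, -10.5, 0], "roll": 0},
    {"fingers": -1, "offset": [2.9, -11.1, -0.2], "roll": 0}
  ]
}}

```text
time_s: 16.62
eef_pos: [0.5062, 0.1305, 0.181]
eef_rot: [-3.141, -0.0, 1.826]
ft_force: [0.3, 2.4, -0.4]
opening: -0.0
grip_force: 0.8
```

Emit:
{"method": "play_rows", "body": {
  "moves": [
    {"fingers": -1, "offset": [0.2, -0.6, -0.3], "roll": 0},
    {"fingers": -1, "offset": [0.3, -1.1, -0.6], "roll": 0},
    {"fingers": -1, "offset": [0.5, -1.7, -0.9], "roll": 0},
    {"fingers": -1, "offset": [0.6, -2.2, -1.3], "roll": 0},
    {"fingers": -1, "offset": [0.7, -2.7, -1.6], "roll": 0},
    {"fingers": -1, "offset": [0.8, -3.2, -2.0], "roll": 0},
    {"fingers": -1, "offset": [1.0, -3.7, -2.5], "roll": 0},
    {"fingers": -1, "offset": [1.1, -4.1, -2.9], "roll": 0},
    {"fingers": -1, "offset": [1.2, -4.5, -3.4], "roll": 0},
    {"fingers": -1, "offset": [1.3, -4.9, -3.9], "roll": 0},
    {"fingers": -1, "offset": [1.4, -5.3, -4.4], "roll": 0},
    {"fingers": -1, "offset": [1.5, -5.7, -4.9], "roll": 0},
    {"fingers": -1, "offset": [1.6, -6.0, -5.5], "roll": 0},
    {"fingers": -1, "offset": [1.6, -6.3, -6.1], "roll": 0},
    {"fingers": -1, "offset": [1.7, -6.6, -6.7], "roll": 0},
    {"fingers": -1, "offset": [1.8, -6.8, -7.3], "roll": 0}
  ]
}}

```text
time_s: 17.95
eef_pos: [0.5238, 0.0627, 0.1076]
eef_rot: [-3.141, 0.0, 1.826]
ft_force: [0.1, -0.4, 1.0]
opening: -0.0002
grip_force: 0.5
```

Emit:
{"method": "play_rows", "body": {
  "moves": [
    {"fingers": -1, "offset": [0.1, -0.2, -0.6], "roll": 0},
    {"fingers": -1, "offset": [0.1, -0.4, -1.2], "roll": 0},
    {"fingers": -1, "offset": [0.1, -0.6, -1.8], "roll": 0},
    {"fingers": -1, "offset": [0.2, -0.7, -2.4], "roll": 0},
    {"fingers": -1, "offset": [0.2, -0.8, -3.0], "roll": 0},
    {"fingers": -1, "offset": [0.2, -0.9, -3.5], "roll": 0},
    {"fingers": -1, "offset": [0.2, -0.9, -4.0], "roll": 0},
    {"fingers": -1, "offset": [0.2, -0.9, -4.3], "roll": 0},
    {"fingers": -1, "offset": [0.2, -0.9, -4.3], "roll": 0},
    {"fingers": -1, "offset": [0.2, -0.9, -4.3], "roll": 0}
  ]
}}

```text
time_s: 18.78
eef_pos: [0.5263, 0.0539, 0.068]
eef_rot: [3.139, 0.001, 1.826]
ft_force: [-16.1, -0.9, 53.0]
opening: 0.0001
grip_force: 26.4
```

Emit:
{"method": "play_rows", "body": {
  "moves": [
    {"fingers": -1, "offset": [0, 0, 0.5], "roll": 0},
    {"fingers": -1, "offset": [0, 0, 2], "roll": 0},
    {"fingers": -1, "offset": [0, 0, 6], "roll": 0},
    {"fingers": -1, "offset": [0, 0, 10], "roll": 0},
    {"fingers": -1, "offset": [0, 0, 14], "roll": 0},
    {"fingers": -1, "offset": [0, 0, 14], "roll": 0},
    {"fingers": -1, "offset": [0, 0, 14], "roll": 0}
  ]
}}

```text
time_s: 19.37
eef_pos: [0.527, 0.0541, 0.207]
eef_rot: [3.138, 0.001, 1.826]
ft_force: [0.4, 0.0, -0.1]
opening: 0.0
grip_force: 0.0
```

```bash
python3 - <<'E'
from h import *
b=snap('top','t8.png')['image']; a=snap('side','s8.png')['image']
m=np.hstack([b,a]); cv2.imwrite('pics/c9.png',cv2.resize(m[...,::-1],(800,300)))
E
```

```text
(no output)
```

View pics/c9.png

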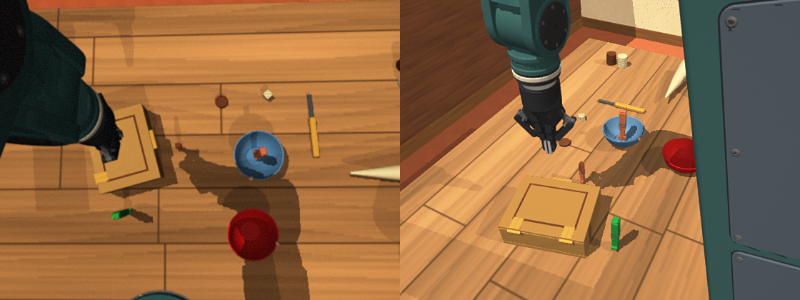

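The lid is shut flat on the box, at about (125,148) in the top half of the picture. The punch stands in the blue bowl at (260,154), and everything else is where it was.

```bash
python3 -c "
from bench import arm
print(arm.finish_job())"
```

```text
the job is handed in; nothing more can be done
None
```

The job is handed in, though the hand-in gave no verdict: the punch was rocked free and lowered into the blue bowl while held, the last pictures show it standing there with the lid shut, and nothing else appears to have moved.

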